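# Thermometer in, then hold the header tank's bayonet cap at its vent position

### The arm

A 6-joint arm with a two-finger parallel gripper is mounted at the origin on the work surface. World frame = base frame: x ahead of the robot, y to its left, z up, the work surface at z = 0. Lengths are in m, angles in rad, forces in N, time in s.
With the tool pointing down it reaches from about 0.35 to 0.775 m from the base axis. Payload 5.5 kg.
Tool frame: the origin (TCP) lies at the very end of the fingers, on their centre line; the grasp point (between the pads) lies 19 mm behind it (env.grip_point_offset is the distance from the TCP to the grasp point, in m); z points along the fingers, y is the line along which they close (so a half turn about z gives the same grasp; the last joint's range is limited). The gripper opens to 85 mm and grips with 20 to 120 N. Pads are 22 mm wide; open, the fingers measure 114 mm over their backs; the gripper's body (76 mm by 85 mm) begins 54 mm behind the grasp point. The pads swing forward as they close: fully open they stand 13 mm farther back than shut.
Start: joints at [1.105, 0.313, 0.046, 1.304, 0, 1.431], TCP at [0.184, 0.545, 0.196] pointing down, gripper open.
Joint ranges: [-2.76, 2.76], [-0.86, 1.69], [-1.03, 1.26], [-2.2, 2.34], [-1.47, 1.5], [-3.14, 3.14]. Speed limits (rad/s): [2.57, 2.57, 3.14, 3.14, 3.14, 3.14].

### API

Orientations are given as a unit quaternion [w, x, y, z].
In Python, from workcell import sensors, imaging, workorder, env gives the robot as it stands.
- The arm moves only by the shell command python3 -m handwheel 'ROWS' [FORCE]. ROWS is JSON, a list of rows, each a list of 5 numbers: the shift along the tool's x, y, z in mm, then the turn about the tool's z in rad, then the opening, from 0 (shut) to 1 (fully open). A call has 1 to 8 rows; each row is the pose to reach, as a shift and turn from the pose commanded when the call began, along the tool's axes at that moment; what a row does not reach only later rows make up. A row lasts 1/10 s, in which the tool goes at most 50 mm and 8.59 degrees, less where a joint would pass 70% of its speed; a pose out of reach is approached as far as the arm can. A call with a gripper value outside its range is refused whole. The fingers move at their own pace and stop on an object; FORCE is the grip in N (left out, the last holds). Time passes only in rows, so rows that repeat a pose let the fingers close. It gives the time, the measured TCP pose, the force, the opening and the grip force at its end, in the units of the state.
- sensors.get_state(): the state, without advancing time (a new reading comes with each control period).
- imaging.read_camera(name): name is "scene" or "side" or "wrist"; returns a dict with "color" (420x560x3 uint8, blue, green, red), "z_map" (420x560 float32, m along the optical axis (not along the pixel's ray), 0 where there is no reading), "fx", "fy", "cx", "cy" (pixels), "xyz" and "rotation" of the camera in the world. Camera axes: x right, y down, z forward; pixel columns grow to the right and rows downward; lengths in m; the calibration is good to about 2 mm. A picture is of the moment at which its call begins.
- workorder.hand_in(): hands the job in; it is judged then, once.
The state is a dict: "clock": time; "joint_pos": joint angles; "qvel": joint speeds; "tau": joint torques, N m; "tcp_pos": TCP position; "orientation": TCP orientation; "wrist_force": force on the tool from outside, world axes, zero at the start; "ft_torque": the same for the moment, N m; "finger_gap": finger opening in m; "grip_force": force on a finger pad.
Only numpy, scipy, OpenCV 4.12 (cv2) and the standard library are available. Lean on these libraries where they do the work, as an engineer would, in place of code of your own. Each camera call takes 0.05 s, during which the arm holds its last target. There are 200 camera calls.

### The job

Get the coolant header tank ready for bleeding: stand the dial thermometer in the tank's brass sensor pocket, pushed fully home, and let go of it; then take the black pressure cap, set its two lugs down through the notches of the filler neck and turn it clockwise half-way to its lock, an eighth of a turn (45 degrees), to the vent position, never on to the lock click. Finish with the gripper still holding the cap there, and leave the jar, mallet, pump head and valve core remover where they lie.

Things in the scene. Friction and masses are not known exactly. Their poses are not given: they have to be found in the camera images.
- dial (a point): Centre of the thermometer's round steel dial case: white face up, 44 mm across, 13 mm thick; gripped across its rim. The point is 24.5 mm above the underside of the nut and 64.5 mm above the tip of the stem, on the stem's axis. z points up along the stem.
- thermometer: Pocket dial thermometer, 80 g, upright. Below the dial case: steel neck 10 mm across, 8 mm long; brass hexagon nut 16 mm across, 10 mm high; stem 5 mm in diameter, 40 mm long, tapered tip. Origin at the centre of the nut's underside. It starts with its stem down the hole of the wooden stand, nut resting on top: lift it 40 mm to come out.
- stand: Fixed hardwood block, 44 x 44 mm, 48 mm high, with the hole in which the thermometer starts. Origin at the centre of its underside.
- pocket_mouth (a point): Tank's sensor pocket: vertical hole 8 mm in diameter, 42 mm deep, in a square brass boss (24 x 24 mm) that stands 14 mm above the tank's top. The point is the centre of the hole's mouth, on the boss's top face; axes as the tank's. Fully home, the thermometer's nut rests on the boss, the dial's centre 24.5 mm above this point.
- cap_grip (a point): Centre of the raised grip bar on the cap: bar 52 mm long, 14 mm wide, 18 mm high, standing on the cap's top disc, which is 9 mm below the point. x runs along the bar, z up. The cap looks and works the same after half a turn.
- cap: Black plastic bayonet pressure cap with a yellow disc, 70 g: 62 mm in diameter, skirt and disc 12 mm high, rubber plug of 28 mm below; origin at the plug's foot, 27 mm below cap_grip. Two lugs (9 mm wide, 2.5 mm thick) point inwards at the skirt's lower edge, right under the bar's two ends, undersides 21 mm below cap_grip. It starts upright on the board, on its plug.
- neck_mouth (a point): Centre of the filler neck's mouth, on the top face of its flange (53 mm across, 3.5 mm thick, 25 mm above the tank's top, bore 33 mm). Axes as the tank's. The flange has two notches, 44 degrees wide, at +x and -x. The cap enters with its bar along this x; when it is down on the flange, cap_grip is 13 mm above this point (21 mm if the lugs sit on the flange). Play 2 mm all round.
- tank: Fixed dark-grey header tank, bare aluminium neck, 90 mm along x, 220 along y, 105 high, origin under its centre; neck axis 55 mm to -y of it, pocket 55 mm to +y. From the notches the cap turns clockwise (from above), lugs under the flange, freely; sprung balls begin to rub at 54 degrees, it clicks to its lock and end stop at 90. The vent position is at 45 degrees. Anticlockwise it is stopped at once.
- jar: Clear glass jar with a steel screw lid, 76 mm across and 110 mm high, standing on the white turntable (fixed, 190 mm across, 24 mm high). Origin at the centre of its foot. Bystander.
- mallet: Short hardwood mallet lying flat, 230 mm long, head 60 x 110 x 60 mm at its +x end. Origin on the board under the middle of its length. Bystander.
- pump_head: Steel tyre pump head with a brass hose tail and a flat lever, 92 mm long, 26 mm across, lying along its x. Origin on the board. Bystander.
- core_remover: Chrome valve core remover, 98 mm long with an 18 mm thick handle at its -x end, lying along its x. Origin on the board. Bystander.
Things that resemble listed ones, but are neither listed nor needed, are in the scene too. What is shaped like the cap but blue is not meant.

How it is judged:
On the way, in this order (a step that is already met when the one before it is completed fails the run):
1. the thermometer stands fully home in the sensor pocket, let go (z of dial in the frame of pocket_mouth below 0.0275 m and horizontal distance between dial and pocket_mouth below 0.005 m and angle between dial's own z axis and vertical below 0.1 rad and contact force between the fingers and thermometer below 0.3 N), for 0.3 s.
2. the cap sits down on the neck with its lugs through the notches (z of cap_grip in the frame of neck_mouth between 0.0105 and 0.0158 m and horizontal distance between cap_grip and neck_mouth below 0.0035 m and angle between cap_grip's own z axis and vertical below 0.1 rad and angle between the x axis of cap_grip and the x axis of neck_mouth, either way round below 0.26 rad), for 0.1 s.
At the end, for the whole second after the job is handed in: The gripper holds the cap (over 3 N), still, level and down on the neck (within 3 mm in height, 3.5 mm of its axis), turned 45 degrees clockwise from the notches, give or take 10; the thermometer stands upright (0.1 rad) and fully home (3 mm) in the pocket, untouched by the fingers (all of step 1 and z of cap_grip in the frame of neck_mouth between 0.0105 and 0.0158 m and horizontal distance between cap_grip and neck_mouth below 0.0035 m and angle between cap_grip's own z axis and vertical below 0.1 rad and angle between the x axis of cap_grip and the x axis of neck_mouth, either way round between 0.61 and 0.96 rad and contact force between the fingers and cap above 3 N and angular speed of cap below 0.1 rad/s); the arm keeps its last pose, push and grip.
It fails at once if the cap is turned on towards the lock (65 degrees or more from the notches) (z of cap_grip in the frame of neck_mouth between 0.0105 and 0.0158 m and horizontal distance between cap_grip and neck_mouth below 0.0035 m and angle between cap_grip's own z axis and vertical below 0.1 rad and angle between the x axis of cap_grip and the x axis of neck_mouth, either way round above 1.135 rad).
It fails at once if the glass jar is shifted by more than 15 mm (distance of jar from where it was at the start of the episode above 0.015 m).
It fails at once if the mallet is shifted by more than 15 mm (distance of mallet from where it was at the start of the episode above 0.015 m).
It fails at once if the pump head is shifted by more than 15 mm (distance of pump_head from where it was at the start of the episode above 0.015 m).
It fails at once if the valve core remover is shifted by more than 15 mm (distance of core_remover from where it was at the start of the episode above 0.015 m).
It also fails if it takes over 61 s, if anything falls off the work surface, if the arm or the gripper's body presses on something with over 40 N, if the wrist force passes 120 N, or if a joint passes its speed limit or range.

## Working session

There is one attempt and no reset: what is moved stays moved. The work goes in short steps, Python scripts to look and compute and a shell command to move; the robot and the scene stay as the last step left them, time stands still between calls to the robot, and variables do not carry over. Pictures are saved under pics/ and viewed, at most 10 in all, crops included, and the job is handed in when it is done.

```bash
ls; mkdir -p pics; cat > h.py <<'E'
import numpy as np, cv2
from workcell import sensors, imaging, workorder, env
def cloud(c):
    z=c["z_map"]; v,u=np.mgrid[:z.shape[0],:z.shape[1]]
    p=np.stack([(u-c["cx"])/c["fx"]*z,(v-c["cy"])/c["fy"]*z,z],-1)
    R=np.array(c["rotation"]); 
    if R.shape!=(3,3):
        from scipy.spatial.transform import Rotation as Ro
        R=Ro.from_quat(np.roll(R,-1)).as_matrix()
    P=p@R.T+np.array(c["xyz"]); P[z==0]=np.nan
    return P
E
python3 - <<'E'
from h import *
ims=[]
for n in ["scene","side"]:
    c=imaging.read_camera(n); np.savez(n+".npz",**{k:np.array(v) for k,v in c.items()}); cv2.imwrite(f"pics/{n}.png",c["color"]); print(n,c["xyz"],np.shape(c["rotation"]))
s=sensors.get_state(); print(s)
E
```

```text
pics
scene [1.5668186  0.53165014 1.08488508] (4,)
side [0.41155303 0.82048199 1.09312444] (4,)
{'clock': 0.1, 'joint_pos': array([ 1.10538866e+00,  3.13903114e-01,  4.51040098e-02,  1.30358420e+00,
       -3.26866656e-06,  1.43117768e+00]), 'qvel': array([-0.00093344, -0.000668  ,  0.00335302,  0.00053298,  0.00170303,
       -0.00038249]), 'tau': array([ 2.03220116e-03, -4.81725740e+01,  2.99243367e+01,  1.27187601e-02,
       -1.85344043e-04, -8.60580428e-06]), 'tcp_pos': array([0.18382673, 0.54429718, 0.19481537]), 'orientation': array([-2.34836552e-04,  1.62175024e-01,  9.86761690e-01, -7.57945098e-04]), 'wrist_force': array([ 0.76504488,  0.00820583, -1.01187061]), 'ft_torque': array([-0.01578196, -0.03223707,  0.00828644]), 'grip_force': 0.0, 'finger_gap': 0.08532364135674411}
```

View pics/scene.png

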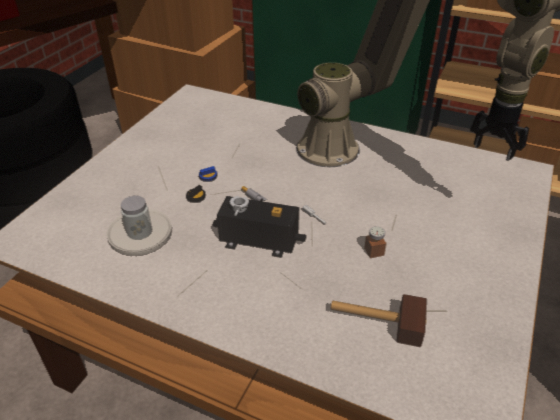

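View pics/side.png

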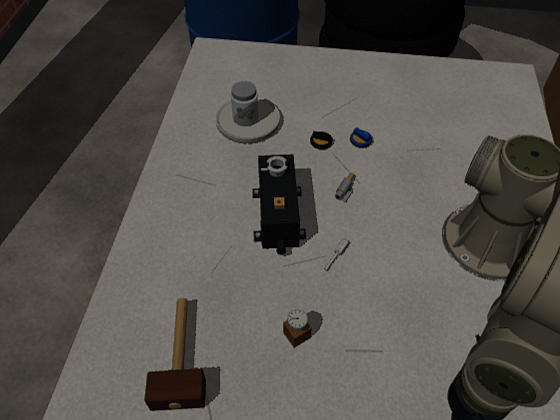

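The scene view shows the black cap at (196,194) and the blue decoy at (208,174). The neck is at (239,203), the pocket boss at (277,212) and the thermometer dial at (376,234). In the side view the same things are at cap (321,140), neck (278,165), boss (279,203) and dial (297,319).

```bash
cat > m.py <<'E'
from h import *
def stat(P,m,t):
    q=P[m]; 
    if len(q)<3: print(t,len(q)); return
    mm=(q.min(0)+q.max(0))/2
    print(t,len(q),"med",np.median(q,0).round(4),"mid",mm.round(4),"ext",np.ptp(q,axis=0).round(3))
    r=cv2.minAreaRect((q[:,:2]*1000).astype(np.float32)); print("   rect",np.round(r[0],1),np.round(r[1],1),round(r[2],1))
for n in ["scene","side"]:
    c=dict(np.load(n+".npz")); P=cloud(c); v,u=np.mgrid[:420,:560]
    near=lambda a,b,r:(abs(u-a)<r)&(abs(v-b)<r)
    px={"scene":dict(cap=(196,194),neck=(239,203),boss=(277,212),dial=(376,234)),"side":dict(cap=(321,140),neck=(278,165),boss=(279,203),dial=(297,319))}[n]
    print(n); Z=P[...,2]
    with np.errstate(invalid='ignore'):
        for k,(lo,hi,r) in dict(cap=(.02,.05,18),dial=(.068,.09,18),neck=(.122,.14,18),boss=(.113,.128,12)).items():
            w=near(*px[k],r); stat(P,w&(Z>lo)&(Z<hi),k)
        w=near(*px["boss"],60); stat(P,w&(Z>.098)&(Z<.109),"tanktop")
        w=near(*px["cap"],14); stat(P,w&(Z>.031),"bar")
E
python3 m.py
```

```text
scene
cap 98 med [ 0.4506 -0.2817  0.0305] mid [ 0.4198 -0.2818  0.0295] ext [0.123 0.052 0.019]
   rect [ 420.1 -277.2] [ 51.4 116. ] 79.0
dial 164 med [0.453  0.3145 0.0774] mid [0.4497 0.3132 0.0754] ext [0.046 0.043 0.015]
   rect [450.  313.5] [42.8 41.8] 45.1
neck 137 med [ 0.5449 -0.0675  0.1279] mid [ 0.544  -0.0675  0.128 ] ext [0.05  0.055 0.012]
   rect [546.1 -66.9] [50.7 53.5] 12.4
boss 56 med [0.5267 0.0415 0.1181] mid [0.5237 0.0414 0.1179] ext [0.034 0.027 0.009]
   rect [524.8  39.9] [33.5 24.5] 13.8
tanktop 1412 med [ 0.542  -0.0013  0.1039] mid [ 0.5344 -0.0136  0.1034] ext [0.13  0.232 0.011]
   rect [534.8 -14. ] [100.  222.2] 11.5
bar 47 med [ 0.4488 -0.283   0.0346] mid [ 0.4505 -0.2843  0.0352] ext [0.053 0.02  0.008]
   rect [ 450.2 -283.9] [16.6 52.4] 80.6
side
cap 161 med [ 0.4484 -0.28    0.0304] mid [ 0.4476 -0.2812  0.03  ] ext [0.055 0.058 0.02 ]
   rect [ 448.5 -277.6] [51.5 55.7] 50.9
dial 352 med [0.4469 0.3165 0.0791] mid [0.447  0.3139 0.0765] ext [0.043 0.043 0.015]
   rect [447.  314.2] [41.8 43.1] 8.0
neck 194 med [ 0.5423 -0.0713  0.1291] mid [ 0.543  -0.0677  0.1283] ext [0.05  0.055 0.012]
   rect [543.1 -67.2] [47.1 54.4] 7.3
boss 97 med [0.5228 0.0438 0.1184] mid [0.522  0.0425 0.1193] ext [0.026 0.029 0.012]
   rect [522.1  42. ] [23.5 27.2] 9.4
tanktop 2167 med [0.5283 0.0057 0.105 ] mid [ 0.5332 -0.0126  0.1035] ext [0.128 0.232 0.011]
   rect [533.  -12.8] [ 90.8 225.8] 10.5
bar 79 med [ 0.4461 -0.283   0.0354] mid [ 0.4464 -0.2839  0.0358] ext [0.052 0.02  0.009]
   rect [ 446.5 -283.2] [16.6 52.3] 83.2
```

```bash
python3 -m handwheel '[[-46,-19,4,0,1],[-92,-38,8,0,1],[-138,-57,12,0,1],[-184,-76,16,0,1],[-230,-95,20,0,1],[-276,-114,25,0,1],[-323,-134,30,0,1],[-323,-134,30,0,1]]' 30
cat >> h.py <<'E'
from scipy.spatial.transform import Rotation as Ro
def shift(xyz,yaw_deg=None):
    s=sensors.get_state(); R=Ro.from_quat(np.roll(s["orientation"],-1)).as_matrix()
    d=R.T@(np.array(xyz)-s["tcp_pos"])*1000; y=np.degrees(np.arctan2(R[1,1],R[0,1]))
    t=0 if yaw_deg is None else -np.radians((yaw_deg-y+90)%180-90)
    print("tcp",s["tcp_pos"].round(4),"yaw",y.round(2),"-> shift",d.round(1),"turn",round(t,3),"tilt z",R[:,2].round(4),"t",s["clock"])
E
python3 - <<'E'
from h import *
c=imaging.read_camera("wrist"); np.savez("w1.npz",**c); cv2.imwrite("pics/w1.png",c["color"]); print(c["xyz"],c["rotation"])
shift((.4475,.314,.0535))
E
```

```text
clock: 0.9
tcp_pos: [0.4509, 0.3104, 0.1643]
orientation: [0.0, 0.166, 0.986, -0.001]
wrist_force: [-1.1, -0.0, -0.1]
finger_gap: 0.0851
grip_force: 0.0
[0.38618134 0.33313298 0.34399767] [0.10941707 0.80712476 0.57502318 0.07697967]
tcp [0.4489 0.3119 0.1646] yaw 71.01 -> shift [  1.9   1.6 111.1] turn 0 tilt z [-1.3e-03 -8.0e-04 -1.0e+00] t 0.95
```

View pics/w1.png

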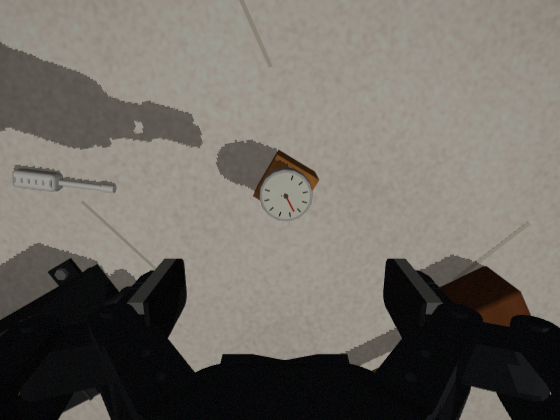

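The wrist view shows the dial at (286,195), midway between the fingers' pads (about 185 and 387). I'll measure it once more with the wrist depth.

```bash
python3 - <<'E'
from h import *
c=dict(np.load("w1.npz")); P=cloud(c); v,u=np.mgrid[:420,:560]
with np.errstate(invalid='ignore'): m=(np.hypot(u-286,v-195)<32)&(P[...,2]>.066)&(P[...,2]<.09)
q=P[m]; print(len(q),np.median(q,0),(q.min(0)+q.max(0))/2,np.ptp(q,axis=0)); print(cv2.minEnclosingCircle((q[:,:2]*1000).astype(np.float32)))
shift((.4475,.314,.0535))
E
```

```text
2208 [0.4444114  0.31337352 0.08057061] [0.44561709 0.31283848 0.07515565] [0.04319001 0.04318109 0.01489032]
((445.6435546875, 312.96966552734375), 21.876047134399414)
tcp [0.4489 0.3119 0.1646] yaw 71.01 -> shift [  1.9   1.6 111.1] turn 0 tilt z [-1.3e-03 -8.0e-04 -1.0e+00] t 0.95
```

```bash
python3 -m handwheel '[[2,1,40,0,1],[2,1,80,0,0.9],[2,1,112,0,0.8],[2,1,112,0,0.8],[2,1,112,0,0.3],[2,1,112,0,0.3],[2,1,112,0,0.3],[2,1,112,0,0.3]]' 40
python3 -c "from h import *; shift((.447,.3135,.052))"
```

```text
clock: 1.75
tcp_pos: [0.4467, 0.3168, 0.0553]
orientation: [0.001, 0.162, 0.987, 0.001]
wrist_force: [-0.2, 0.8, 1.1]
finger_gap: 0.0253
grip_force: 0.0
tcp [0.4467 0.3168 0.0553] yaw 71.34 -> shift [-1.3 -3.   3.3] turn 0 tilt z [ 0.0027  0.0015 -1.    ] t 1.75
```

```bash
python3 - <<'E'
from h import *
c=imaging.read_camera("wrist"); cv2.imwrite("pics/w2.png",c["color"]); P=cloud(c); np.savez("w2.npz",**c)
d=imaging.read_camera("side"); cv2.imwrite("pics/s2.png",cv2.resize(d["color"][250:380,220:380],None,fx=4,fy=4))
print(env.grip_point_offset); s=sensors.get_state(); print(s["finger_gap"],s["grip_force"],s["tcp_pos"])
E
```

```text
0.0187
0.025710270636932136 0.0 [0.44622746 0.3163683  0.05461788]
```

View pics/w2.png

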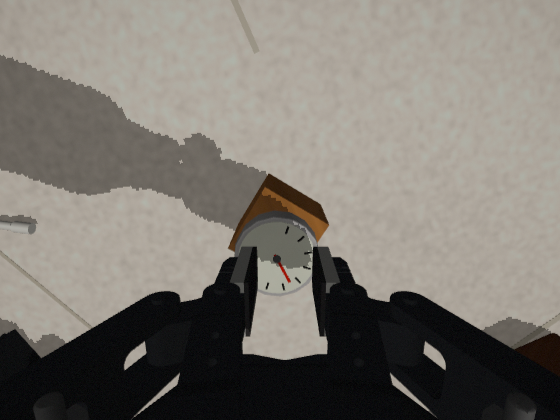

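The wrist view shows the fingers, tips at (245,250) and (320,250), in front of the dial (235–315, 212–295) rather than around it. They may be shut above it, so I'll check the finger heights by depth.

```bash
python3 - <<'E'
from h import *
c=dict(np.load("w2.npz")); P=cloud(c)
for r in (245,252,260,270,285,300,330): print(r,[ (x,*P[r,x].round(3)) for x in (232,240,248,252,275,318,322,330)])
s=sensors.get_state(); print(s["joint_pos"].round(3), c["xyz"])
E
```

```text
245 [(232, np.float64(0.442), np.float64(0.285), np.float64(0.049)), (240, np.float64(0.433), np.float64(0.298), np.float64(0.08)), (248, np.float64(0.434), np.float64(0.302), np.float64(0.081)), (252, np.float64(0.435), np.float64(0.303), np.float64(0.08)), (275, np.float64(0.439), np.float64(0.315), np.float64(0.081)), (318, np.float64(0.479), np.float64(0.333), np.float64(0.001)), (322, np.float64(0.48), np.float64(0.336), np.float64(0.001)), (330, np.float64(0.481), np.float64(0.341), np.float64(0.002))]
252 [(232, np.float64(0.464), np.float64(0.269), np.float64(0.001)), (240, np.float64(0.429), np.float64(0.303), np.float64(0.103)), (248, np.float64(0.429), np.float64(0.306), np.float64(0.104)), (252, np.float64(0.43), np.float64(0.308), np.float64(0.103)), (275, np.float64(0.443), np.float64(0.313), np.float64(0.08)), (318, np.float64(0.439), np.float64(0.334), np.float64(0.103)), (322, np.float64(0.44), np.float64(0.336), np.float64(0.103)), (330, np.float64(0.487), np.float64(0.34), np.float64(0.002))]
260 [(232, np.float64(0.431), np.float64(0.298), np.float64(0.102)), (240
[... 1862 characters left out ...]
t64(0.446), np.float64(0.331), np.float64(0.13)), (330, np.float64(0.438), np.float64(0.334), np.float64(0.143))]
330 [(232, np.float64(0.425), np.float64(0.31), np.float64(0.165)), (240, np.float64(0.43), np.float64(0.31), np.float64(0.157)), (248, np.float64(0.449), np.float64(0.302), np.float64(0.13)), (252, np.float64(0.532), np.float64(0.26), np.float64(0.002)), (275, np.float64(0.538), np.float64(0.278), np.float64(0.002)), (318, np.float64(0.55), np.float64(0.311), np.float64(0.0)), (322, np.float64(0.458), np.float64(0.328), np.float64(0.13)), (330, np.float64(0.432), np.float64(0.333), np.float64(0.165))]
[ 0.47   0.341 -0.273  0.954  0.     0.796] [0.38131693 0.33850977 0.23486423]
```

View pics/s2.png

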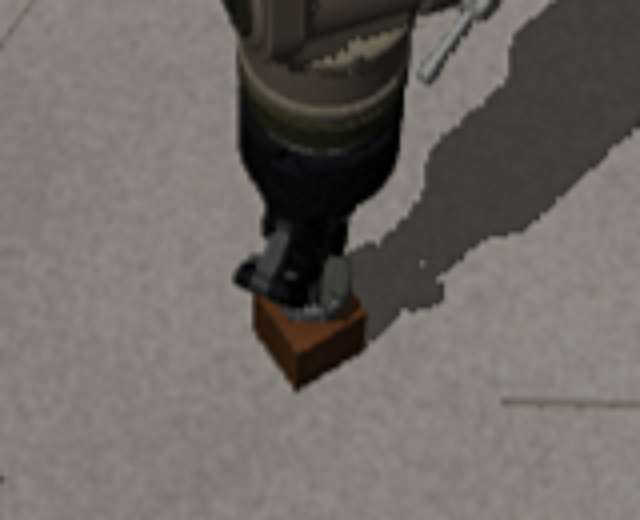

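The side crop and the depth agree that the fingertips are at about z 0.10. The state says 0.055. I'll check fingertip and body heights against the state in both wrist shots.

```bash
python3 - <<'E'
from h import *
for n,tcp in (("w1",.1646),("w2",.0546)):
    c=dict(np.load(n+".npz")); P=cloud(c)
    print(n,"tcp z",tcp,"fx",c["fx"])
    pts={"w1":[(183,263),(175,270),(172,300),(395,270),(400,300),(280,365),(280,400),(286,195)],"w2":[(285,365),(285,400),(245,256),(245,330),(320,256)]}[n]
    R=Ro.from_quat(np.roll(c["rotation"],-1)).as_matrix()
    for x,y in pts: print((x,y),P[y,x].round(4),"depth",c["z_map"][y,x].round(4))
    print("cam axis",R[:,2].round(3))
E
```

```text
w1 tcp z 0.1646 fx 331.8990397864029
(183, 263) [nan nan nan] depth 0.0
(175, 270) [0.4271 0.2734 0.2253] depth 0.13
(172, 300) [0.4356 0.2709 0.2324] depth 0.1254
(395, 270) [0.4543 0.3546 0.2267] depth 0.1283
(400, 300) [0.4616 0.3518 0.2354] depth 0.1219
(280, 365) [0.439  0.3136 0.2788] depth 0.0778
(280, 400) [0.4388 0.3139 0.289 ] depth 0.0679
(286, 195) [0.4447 0.3138 0.0824] depth 0.2686
cam axis [ 0.25  -0.088 -0.964]
w2 tcp z 0.0546 fx 331.8990397864029
(285, 365) [0.4345 0.3209 0.1702] depth 0.0773
(285, 400) [0.435  0.3206 0.1794] depth 0.0685
(245, 256) [0.4296 0.3052 0.1071] depth 0.1382
(245, 330) [0.4479 0.3012 0.1306] depth 0.1205
(320, 256) [0.4395 0.3348 0.1072] depth 0.1381
cam axis [ 0.253 -0.083 -0.964]
```

Body and tips both sit about 43–45 mm higher than the reported TCP implies, and the empty close confirms it. From here I treat the true tip height as state z + 0.044. I'll open, shift 3 mm in y and descend another 43 mm.

```bash
python3 -m handwheel '[[-1,-3,0,0,1],[-1,-3,0,0,1],[-1,-3,0,0,1],[-1,-3,0,0,1],[-1,-3,0,0,1],[-1,-3,15,0,1],[-1,-3,30,0,0.9]]'; python3 -m handwheel '[[0,0,7,0,0.85],[0,0,13,0,0.8],[0,0,13,0,0.8],[0,0,13,0,0.8]]'; python3 - <<'E'
from h import *
c=imaging.read_camera("wrist"); np.savez("w3.npz",**c); cv2.imwrite("pics/w3.png",c["color"]); shift((.446,.3133,.0115))
E
```

```text
clock: 2.55
tcp_pos: [0.4462, 0.3132, 0.0238]
orientation: [0.001, 0.162, 0.987, 0.001]
wrist_force: [0.6, 0.3, 0.0]
finger_gap: 0.0764
grip_force: 0.0
clock: 2.95
tcp_pos: [0.4459, 0.313, 0.0109]
orientation: [0.0, 0.162, 0.987, 0.0]
wrist_force: [0.7, -0.9, -0.0]
finger_gap: 0.0685
grip_force: 0.0
tcp [0.4461 0.3131 0.0111] yaw 71.33 -> shift [ 0.1  0.1 -0.4] turn 0 tilt z [ 8.e-04  5.e-04 -1.e+00] t 3.0
```

View pics/w3.png

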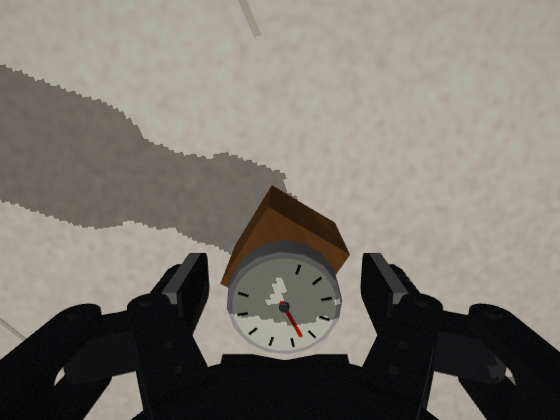

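The dial at (284,302) now sits centred between the pads (208 and 362), with no contact force. I'll close.

```bash
python3 -m handwheel '[[0,0,0,0,0.4],[0,0,0,0,0.4],[0,0,0,0,0.4],[0,0,0,0,0.4],[0,0,0,0,0.4],[0,0,0,0,0.4]]' 50; python3 -m handwheel '[[0,0,-10,0,0.4],[0,0,-30,0,0.4],[0,0,-60,0,0.4],[0,0,-100,0,0.4],[0,0,-140,0,0.4],[0,0,-140,0,0.4]]'
python3 -c "from h import *; shift((.4985,.0417,.15))"
```

```text
clock: 3.6
tcp_pos: [0.4461, 0.3131, 0.0114]
orientation: [0.001, 0.162, 0.987, 0.0]
wrist_force: [-0.9, -1.2, 5.8]
finger_gap: 0.0428
grip_force: 50.1
clock: 4.2
tcp_pos: [0.4489, 0.3146, 0.1569]
orientation: [0.004, 0.162, 0.987, 0.003]
wrist_force: [1.3, 0.4, -1.0]
finger_gap: 0.0424
grip_force: 51.0
tcp [0.4489 0.3146 0.1569] yaw 71.34 -> shift [-134.3 -242.7    6.1] turn 0 tilt z [ 0.0092  0.0047 -0.9999] t 4.2
```

Gripped and lifted. I'll move to a viewing pose short of the pocket, so that one wrist picture shows both the boss and the held dial.

```bash
python3 -m handwheel '[[-18,-40,0,0,0.4],[-36,-80,0,0,0.4],[-54,-120,0,0,0.4],[-72,-160,0,0,0.4],[-90,-200,0,0,0.4],[-107,-235,0,0,0.4],[-107,-235,0,0,0.4],[-107,-235,0,0,0.4]]'; python3 - <<'E'
from h import *
c=imaging.read_camera("wrist"); np.savez("w4.npz",**c); cv2.imwrite("pics/w4.png",c["color"]); shift((.522,.042,.15))
E
```

```text
clock: 5.0
tcp_pos: [0.4713, 0.0553, 0.1501]
orientation: [-0.001, 0.163, 0.987, 0.0]
wrist_force: [-0.2, -0.8, -0.7]
finger_gap: 0.0424
grip_force: 51.3
tcp [0.4712 0.0562 0.1502] yaw 71.29 -> shift [-52.6   2.8   0.1] turn 0 tilt z [-1.e-03  6.e-04 -1.e+00] t 5.05
```

View pics/w4.png

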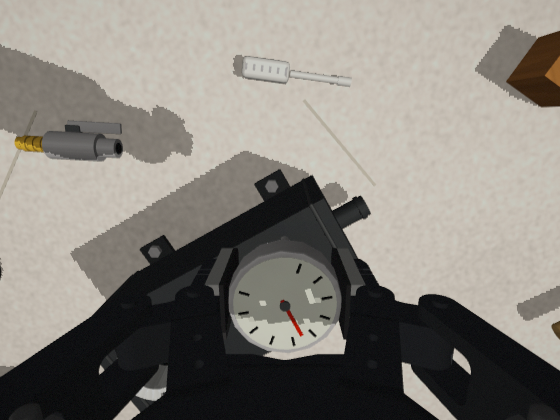

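Image "up" turns out to be towards the base, so the boss is hidden behind the dial. I'll pass beyond the pocket so that it shows above the dial.

```bash
python3 -m handwheel '[[-35,1,0,0,0.4],[-70,2,0,0,0.4],[-108,3,0,0,0.4],[-108,3,0,0,0.4],[-108,3,0,0,0.4]]'; python3 - <<'E'
from h import *
c=imaging.read_camera("wrist"); np.savez("w5.npz",**c); cv2.imwrite("pics/w5.png",c["color"]); shift((.522,.042,.15))
E
```

```text
clock: 5.55
tcp_pos: [0.5747, 0.0258, 0.1495]
orientation: [-0.001, 0.161, 0.987, 0.0]
wrist_force: [-0.9, 0.0, -0.9]
finger_gap: 0.0428
grip_force: 51.3
tcp [0.5739 0.0259 0.1498] yaw 71.45 -> shift [54.4 -1.2 -0.1] turn 0 tilt z [-2.3e-03  6.0e-04 -1.0e+00] t 5.6
```

View pics/w5.png

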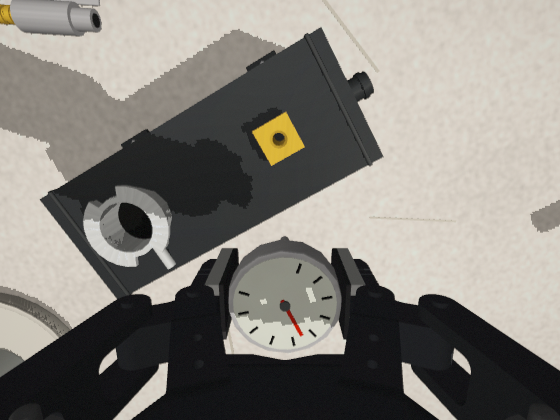

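The wrist view shows the boss with its hole at (279,138). The neck is around (127,227) with notches at about (97,215) and (160,240), and the dial is at (285,302). I'll measure hole, dial and neck together.

```bash
python3 - <<'E'
from h import *
c=dict(np.load("w5.npz")); P=cloud(c); im=c["color"].astype(int); v,u=np.mgrid[:420,:560]; Z=P[...,2]
R=Ro.from_quat(np.roll(c["rotation"],-1)).as_matrix(); tcp=np.array([.5739,.0259,.1498])
def ray(x,y,z):
    d=R@np.array([(x-c["cx"])/c["fx"],(y-c["cy"])/c["fy"],1]); return c["xyz"]+d*(z-c["xyz"][2])/d[2]
yel=((im[...,2]>110)&(im[...,0]<90)&(np.hypot(u-279,v-138)<35)).astype(np.uint8)
bz=np.median(Z[yel>0]); print("boss z",bz)
r=cv2.minAreaRect(np.argwhere(yel)[:,::-1].astype(np.float32)); print("boss rect",r, ray(*r[0],bz)[:3])
g=im.sum(2); h=(g<200)&(np.hypot(u-279,v-138)<12); hx=u[h].mean(),v[h].mean(); print("hole",hx,h.sum(),ray(*hx,bz))
with np.errstate(invalid='ignore'):
    d=P[(np.hypot(u-285,v-300)<62)&(Z>.19)&(Z<.24)&(u>232)&(u<338)]; top=np.percentile(d[:,2],90); print("dial top",top)
    q=d[d[:,2]>top-.004]; print("dial",len(q),cv2.minEnclosingCircle((q[:,:2]*1000).astype(np.float32)),np.median(q,0),"rel tcp",np.median(q,0)-tcp)
    # whole pane plane fit -> tilt
    A=np.c_[q[:,:2],np.ones(len(q))]; print("tilt",np.linalg.lstsq(A,q[:,2],rcond=None)[0])
    n=(np.hypot(u-127,v-227)<52)&(Z>.126)&(Z<.136); q=P[n]; (cc,rad)=cv2.minEnclosingCircle((q[:,:2]*1000).astype(np.float32)); print("neck",cc,rad,np.median(q[:,2]))
    a=np.degrees(np.arctan2(q[:,1]-cc[1]/1000,q[:,0]-cc[0]/1000)); rr=np.hypot(q[:,0]-cc[0]/1000,q[:,1]-cc[1]/1000)
    hh=np.histogram(a[rr>.021],36,(-180,180))[0]; print(hh)
E
```

```text
boss z nan
boss rect ((278.26470947265625, 138.55882263183594), (40.54414749145508, 39.944480895996094), 60.01836013793945) [nan nan nan]
hole (np.float64(277.7551020408163), np.float64(138.14285714285714)) 98 [nan nan nan]
dial top 0.2193564848060353
dial 9098 ((574.5626220703125, 26.01460838317871), 22.1083984375) [0.57289056 0.0266406  0.21863019] rel tcp [-0.00100944  0.0007406   0.06883019]
tilt [ 0.00634933 -0.00398135  0.2150561 ]
neck (542.171630859375, -68.51038360595703) 27.199100494384766 0.13133099747535515
[ 0  0  6 73 58 56 53 56 55 51 53 49 49 51 49 50 67  3  0  0  0 44 59 60
 63 73 77 77 78 81 77 78 77 75 60  3]
```

```bash
python3 - <<'E'
from h import *
c=dict(np.load("w5.npz")); R=Ro.from_quat(np.roll(c["rotation"],-1)).as_matrix()
P=cloud(c); b=P[118:160,258:300,2].ravel(); print(np.nanpercentile(b,[60,75,90]))
for x,y in ((278.3,138.6),(278.7,138.3)):
    d=R@np.array([(x-c["cx"])/c["fx"],(y-c["cy"])/c["fy"],1]); print(c["xyz"]+d*(.1195-c["xyz"][2])/d[2])
shift((.5222,.0420,.15))
E
```

```text
[0.1203006  0.12068955 0.12116035]
[0.52119335 0.0398293  0.1195    ]
[0.52109947 0.04012347 0.1195    ]
tcp [0.5739 0.0259 0.1498] yaw 71.45 -> shift [54.2 -1.2 -0.1] turn 0 tilt z [-2.3e-03  6.0e-04 -1.0e+00] t 5.6
```

```bash
python3 -m handwheel '[[28,-2,0,0,0.4],[55,-3.5,0,0,0.4],[55,-3.5,0,0,0.4],[55,-3.5,10,0,0.4],[55,-3.5,20,0,0.4],[55,-3.5,20,0,0.4]]'; python3 - <<'E'
from h import *
c=imaging.read_camera("side"); cv2.imwrite("pics/s6.png",cv2.resize(c["color"][120:260,230:350],None,fx=4,fy=4))
shift((.5207,.0399,.13))
E
```

```text
clock: 6.2
tcp_pos: [0.5208, 0.0388, 0.1286]
orientation: [-0.001, 0.162, 0.987, -0.0]
wrist_force: [-0.4, 0.0, -1.3]
finger_gap: 0.0425
grip_force: 51.3
tcp [0.5212 0.0386 0.1293] yaw 71.33 -> shift [ 0.9  1.  -0.7] turn 0 tilt z [-2.2e-03  3.0e-04 -1.0e+00] t 6.25
```

```bash
python3 -m handwheel '[[0.7,1,0,0,0.4],[0.7,1,4,0,0.4],[0.7,1,8,0,0.4],[0.7,1,12,0,0.4],[0.7,1,15,0,0.4]]'; python3 -c "from h import *; shift((.5207,.0399,.0825)); print(sensors.get_state()['wrist_force'])"
```

```text
clock: 6.75
tcp_pos: [0.5213, 0.0397, 0.1151]
orientation: [-0.0, 0.162, 0.987, 0.0]
wrist_force: [0.4, 0.4, -0.2]
finger_gap: 0.0425
grip_force: 51.3
tcp [0.5213 0.0397 0.1151] yaw 71.33 -> shift [ 0.7  0.  32.6] turn 0 tilt z [-3.e-04  1.e-04 -1.e+00] t 6.75
[ 0.37035757  0.42058297 -0.15594997]
```

The tip should be about 7 mm into the hole with no force. Continuing down.

```bash
python3 -m handwheel '[[0.4,0,6,0,0.4],[0.4,0,12,0,0.4],[0.4,0,18,0,0.4],[0.4,0,24,0,0.4],[0.4,0,28,0,0.4]]'; python3 -m handwheel '[[0,0,2,0,0.4],[0,0,4,0,0.4],[0,0,5,0,0.4]]'
```

```text
clock: 7.25
tcp_pos: [0.5208, 0.0399, 0.0868]
orientation: [-0.0, 0.162, 0.987, 0.0]
wrist_force: [-0.4, -0.5, -2.4]
finger_gap: 0.0422
grip_force: 51.3
clock: 7.55
tcp_pos: [0.5212, 0.0399, 0.0825]
orientation: [0.0, 0.162, 0.987, 0.0]
wrist_force: [-0.4, 0.6, -0.8]
finger_gap: 0.0425
grip_force: 51.3
```

```bash
python3 -m handwheel '[[0,0,1,0,0.4],[0,0,2,0,0.4],[0,0,3,0,0.4],[0,0,3,0,0.4]]'
```

```text
clock: 7.95
tcp_pos: [0.5217, 0.0397, 0.0823]
orientation: [0.001, 0.162, 0.987, -0.0]
wrist_force: [-6.5, 0.3, 16.6]
finger_gap: 0.0423
grip_force: 52.6
```

Contact at the expected height (16.6 N). I'll let go, rise and check.

```bash
python3 -m handwheel '[[0,0,1,0,0.4],[0,0,1,0,0.75],[0,0,1,0,0.75],[0,0,1,0,0.75],[0,0,1,0,0.75],[0,0,-30,0,0.75],[0,0,-70,0,0.8],[0,0,-90,0,1]]'; python3 - <<'E'
from h import *
c=imaging.read_camera("wrist"); np.savez("w7.npz",**c); P=cloud(c); Z=P[...,2]
with np.errstate(invalid='ignore'): m=(Z>.135)&(Z<.165)
v,u=np.nonzero(m); print(u.mean(),v.mean())
q=P[m]; top=np.percentile(q[:,2],90); print(top,len(q),cv2.minEnclosingCircle((q[:,:2]*1000).astype(np.float32)))
q=q[q[:,2]>top-.006]; print("tilt",np.linalg.lstsq(np.c_[q[:,:2],np.ones(len(q))],q[:,2],rcond=None)[0])
shift((.448,-.2825,.12),82)
E
```

```text
clock: 8.75
tcp_pos: [0.5222, 0.0398, 0.1722]
orientation: [0.001, 0.162, 0.987, 0.0]
wrist_force: [1.7, 0.3, 0.1]
finger_gap: 0.0805
grip_force: 0.0
284.15267387087835 223.9390412856747
0.15239995053064107 3609 ((521.6336669921875, 40.121299743652344), 22.087270736694336)
tilt [ 0.01114796 -0.00363978  0.14586947]
tcp [0.5237 0.0397 0.1748] yaw 71.34 -> shift [ -31.  -329.6   54.4] turn -0.186 tilt z [ 7.e-03 -4.e-04 -1.e+00] t 8.8
```

The thermometer is home: dial centred at (0.5216, 0.0401), upright, top 0.152 against the boss at 0.1207 in the same camera. Now on to the cap.

```bash
python3 -m handwheel '[[-4,-45,0,-0.03,1],[-8,-90,0,-0.06,1],[-12,-135,0,-0.09,1],[-16,-180,0,-0.12,1],[-20,-225,5,-0.15,1],[-25,-270,10,-0.186,1],[-31,-315,20,-0.186,1],[-31,-330,25,-0.186,1]]'; python3 -m handwheel '[[0,0,0,0,1],[0,0,0,0,1]]'; python3 - <<'E'
from h import *
c=imaging.read_camera("wrist"); np.savez("w8.npz",**c); cv2.imwrite("pics/w8.png",c["color"]); P=cloud(c); Z=P[...,2]
shift((.448,-.2825,.12),82)
im=c["color"].astype(int); d=np.hypot(P[...,0]-.448,P[...,1]+.2825)
with np.errstate(invalid='ignore'):
    for lo,hi in ((.033,.045),(.008,.045)):
        m=(Z>lo)&(Z<hi)&(d<.045); q=P[m]; print(len(q),np.median(q,0),cv2.minAreaRect((q[:,:2]*1000).astype(np.float32)),cv2.minEnclosingCircle((q[:,:2]*1000).astype(np.float32)), im[m].mean(0))
E
```

```text
clock: 9.6
tcp_pos: [0.4438, -0.2864, 0.1432]
orientation: [-0.0, 0.072, 0.997, -0.0]
wrist_force: [0.1, 0.5, 0.9]
finger_gap: 0.0854
grip_force: 0.0
clock: 9.8
tcp_pos: [0.4445, -0.282, 0.144]
orientation: [-0.001, 0.07, 0.998, 0.001]
wrist_force: [-0.4, 0.4, 0.5]
finger_gap: 0.0852
grip_force: 0.0
tcp [ 0.4449 -0.2816  0.1444] yaw 82.03 -> shift [-3.3 -0.5 24.4] turn 0.0 tilt z [-4.0e-04  1.1e-03 -1.0e+00] t 9.85
890 [ 0.44315582 -0.28610401  0.03732224] ((444.4139709472656, -286.2574157714844), (13.971036911010742, 51.5760498046875), 79.95870208740234) ((444.2811279296875, -286.9012451171875), 26.17392921447754) [20.58314607 22.59213483 24.01123596]
3434 [ 0.44209445 -0.2853699   0.01994427] ((443.57232666015625, -286.2669372558594), (63.08118438720703, 61.096824645996094), 81.35594940185547) ((444.5665588378906, -286.30810546875), 31.828310012817383) [13.60541642 53.6613279  65.44496214]
```

View pics/w8.png

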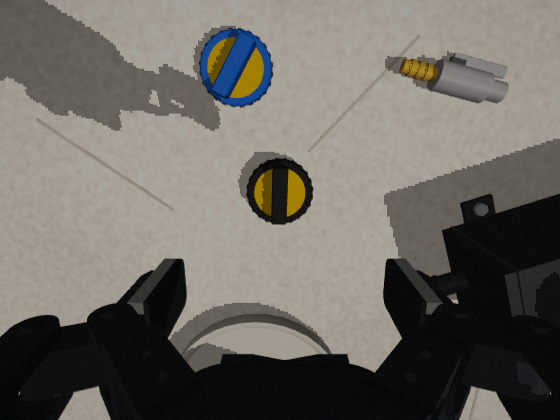

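The wrist view shows the black cap at (280,190) with its bar vertical in the image, and the blue decoy farther up at (237,68). Cap centre is (0.4443, −0.2863) and the bar lies at −10°. I'll descend over it with a narrowed opening.

```bash
python3 -m handwheel '[[0,-5,30,0.035,0.6],[0,-5,65,0.035,0.35],[0,-5,100,0.035,0.35],[0,-5,124,0.035,0.35],[0,-5,124,0.035,0.35],[0,-5,124,0.035,0.35]]' 40; python3 - <<'E'
from h import *
c=imaging.read_camera("wrist"); np.savez("w9.npz",**c); cv2.imwrite("pics/w9.png",c["color"]); P=cloud(c); Z=P[...,2]
shift((.4443,-.2863,-.0245),80)
d=np.hypot(P[...,0]-.4443,P[...,1]+.2863)
with np.errstate(invalid='ignore'):
    m=(Z>.033)&(Z<.045)&(d<.045); q=P[m]; print(len(q),np.median(q,0),cv2.minAreaRect((q[:,:2]*1000).astype(np.float32)))
    t=P[(Z>.05)&(Z<.1)&(d<.06)]; print("tips low",np.percentile(t[:,2],[0,1,3,10]), len(t)); l=t[t[:,2]<np.percentile(t[:,2],3)]; print(l.min(0),l.max(0))
E
```

```text
clock: 10.45
tcp_pos: [0.4447, -0.2865, 0.0212]
orientation: [-0.0, 0.086, 0.996, 0.0]
wrist_force: [0.3, -0.1, 1.2]
finger_gap: 0.0299
grip_force: 0.0
tcp [ 0.4454 -0.2874  0.0221] yaw 80.08 -> shift [ 1.3  0.9 46.6] turn 0.001 tilt z [ 0.0015 -0.0011 -1.    ] t 10.5
2380 [ 0.44202105 -0.28595119  0.03727172] ((444.31829833984375, -286.27642822265625), (13.851970672607422, 52.05598831176758), 80.56928253173828)
tips low [0.05838823 0.06137305 0.06381835 0.06828693] 3821
[ 0.4290988  -0.3045542   0.05838823] [ 0.45617078 -0.26317908  0.06380725]
```

View pics/w9.png

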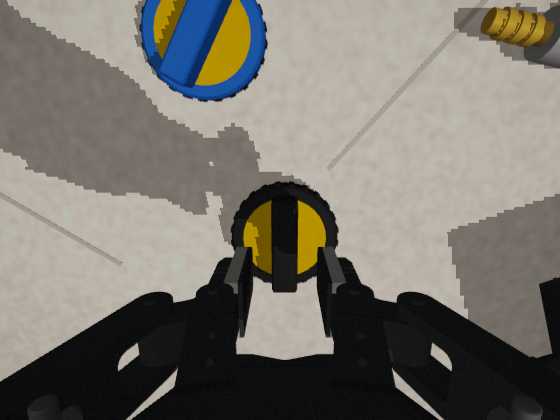

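The bar at (285,240) is centred between the fingertips (250 and 320). Descending, then creeping to the disc.

```bash
python3 -m handwheel '[[0.5,0,15,0,0.35],[0.5,0,30,0,0.35],[0.5,0,38,0,0.35],[0.5,0,38,0,0.35]]'; for i in 1 2 3; do python3 -m handwheel '[[0,0,1,0,0.35],[0,0,1,0,0.35]]' | egrep 'tcp|wrist'; done
```

```text
clock: 10.9
tcp_pos: [0.4439, -0.2875, -0.017]
orientation: [0.0, 0.087, 0.996, -0.0]
wrist_force: [-0.5, -0.0, -0.8]
finger_gap: 0.0299
grip_force: 0.0
tcp_pos: [0.4443, -0.2881, -0.0175]
wrist_force: [0.8, 0.3, 0.6]
tcp_pos: [0.4444, -0.2881, -0.0181]
wrist_force: [-1.0, 0.7, 6.7]
tcp_pos: [0.4444, -0.2882, -0.0182]
wrist_force: [-4.7, 3.4, 14.0]
```

Contact with the disc at state z −0.018. I'll back off and close.

```bash
python3 -m handwheel '[[0,0,-5,0,0.35],[0,0,-5,0,0.35],[0,0,-5,0,0.05],[0,0,-5,0,0.05],[0,0,-5,0,0.05],[0,0,-5,0,0.05]]' 60;  python3 -c "from h import *; shift((.5425,-.068,.15),101)"
```

```text
clock: 12.1
tcp_pos: [0.4438, -0.2876, -0.0153]
orientation: [0.0, 0.087, 0.996, -0.0]
wrist_force: [-0.8, 0.5, 4.5]
finger_gap: 0.0125
grip_force: 59.1
tcp [ 0.4438 -0.2876 -0.0153] yaw 79.99 -> shift [ -59.1  233.4 -165.3] turn -0.367 tilt z [ 3.e-04 -0.e+00 -1.e+00] t 12.1
```

Gripped. I'll lift and go to a viewing pose just beyond the neck, with the bar turned along the notches.

```bash
python3 -m handwheel '[[0,0,-30,0,0.05],[0,0,-75,0,0.05],[-5,10,-120,0,0.05],[-20,45,-160,-0.07,0.05],[-38,88,-175,-0.14,0.05],[-56,130,-175,-0.21,0.05],[-75,172,-175,-0.28,0.05],[-92,212,-175,-0.35,0.05]]'; python3 -m handwheel '[[-12,43,0,-0.015,0.05],[-12,43,0,-0.015,0.05],[-12,43,0,-0.015,0.05],[-12,43,0,-0.015,0.05]]'; python3 - <<'E'
from h import *
c=imaging.read_camera("wrist"); np.savez("w10.npz",**c); P=cloud(c); Z=P[...,2]
shift((.596,-.058,.16),100.8)
with np.errstate(invalid='ignore'):
    d=np.hypot(P[...,0]-.542,P[...,1]+.0684); m=(Z>.127)&(Z<.136)&(d<.035); q=P[m]; cc,r=cv2.minEnclosingCircle((q[:,:2]*1000).astype(np.float32)); print("neck",len(q),cc,r,np.median(q[:,2]))
    a=np.degrees(np.arctan2(q[:,1]-cc[1]/1000,q[:,0]-cc[0]/1000)); rr=np.hypot(q[:,0]-cc[0]/1000,q[:,1]-cc[1]/1000)
    print(np.histogram(a[rr>.0205],72,(-180,180))[0])
    s=sensors.get_state()["tcp_pos"]; d=np.hypot(P[...,0]-s[0],P[...,1]-s[1])
    im=c["color"].astype(int); yel=(im[...,2]>100)&(im[...,0]<80)&(d<.05)&(Z>.15); q=P[yel]; print("disc",len(q)); 
    if len(q)>20: print(np.median(q,0),q.min(0),q.max(0))
    m=(d<.05)&(Z>s[2]+.02)&(Z<s[2]+.042); q=P[m]; print("cap",len(q),q.min(0),q.max(0),cv2.minEnclosingCircle((q[:,:2]*1000).astype(np.float32)))
E
```

```text
clock: 12.9
tcp_pos: [0.5718, -0.093, 0.1591]
orientation: [-0.0, -0.089, 0.996, 0.0]
wrist_force: [-0.2, -0.9, -0.4]
finger_gap: 0.0126
grip_force: 58.8
clock: 13.3
tcp_pos: [0.575, -0.051, 0.159]
orientation: [-0.001, -0.095, 0.996, -0.0]
wrist_force: [-0.3, 0.1, -0.8]
finger_gap: 0.0129
grip_force: 58.9
tcp [ 0.5751 -0.0514  0.1592] yaw 100.81 -> shift [-19.3 -10.4  -0.8] turn 0.0 tilt z [-6.e-04 -1.e-04 -1.e+00] t 13.35
neck 2822 (542.0562133789062, -68.34931182861328) 26.66298484802246 0.13141039537456262
[ 0  0  1  0  0  0 27 35 34 36 32 33 35 30 34 33 30 32 31 31 33 29 28 31
 30 28 30 28 29 29 30 26 27 27  1  0  0  0  0  0  0  0  0  0  1  7 12 24
 29 30 30 30 32 30 31 33 30 31 33 33 33 32 32 36 32 32 36 36 33 33  1  0]
disc 1429
[ 0.56292879 -0.04566061  0.194201  ] [ 0.55214266 -0.07385057  0.19163012] [ 0.58144178 -0.02604175  0.21368294]
cap 5262 [ 0.54361413 -0.0817101   0.18095599] [ 0.5934934  -0.01806594  0.20118178] ((575.6878662109375, -50.05299377441406), 32.112281799316406)
```

The neck is at (0.5421, −0.0683) and the cap in hand is offset from the TCP by (0.5, 1.3) mm, the same as before the grip. I'll move over the neck and lower to just above it.

```bash
python3 -m handwheel '[[18,-6,0,0,0.05],[36.3,-11.6,0,0,0.05],[36.3,-11.6,15,0,0.05],[36.3,-11.6,30,0,0.05],[36.3,-11.6,40,0,0.05],[36.3,-11.6,40,0,0.05],[36.3,-11.6,40,0,0.05]]'; python3 -c "
from h import *
for i in range(3): shift((.5416,-.0696,.1005),100.7); imaging.read_camera('side')"
```

```text
clock: 14.05
tcp_pos: [0.5419, -0.0692, 0.1197]
orientation: [-0.0, -0.094, 0.996, 0.0]
wrist_force: [0.6, -1.0, -0.3]
finger_gap: 0.0125
grip_force: 58.9
tcp [ 0.5419 -0.0692  0.1197] yaw 100.84 -> shift [ 0.4 -0.3 19.2] turn 0.002 tilt z [-2.e-04  1.e-04 -1.e+00] t 14.05
tcp [ 0.5423 -0.0692  0.1201] yaw 100.86 -> shift [ 0.8 -0.3 19.6] turn 0.003 tilt z [ 7.e-04 -1.e-04 -1.e+00] t 14.1
tcp [ 0.5425 -0.069   0.1203] yaw 100.87 -> shift [ 1.1 -0.4 19.8] turn 0.003 tilt z [ 1.1e-03 -2.0e-04 -1.0e+00] t 14.15
```

```bash
python3 -m handwheel '[[0.7,-0.3,3,0,0.05],[0.7,-0.3,6,0,0.05],[0.7,-0.3,9,0,0.05],[0.7,-0.3,9,0,0.05]]' | egrep 'tcp|wrist'; python3 -m handwheel '[[0,0,2,0,0.05],[0,0,4,0,0.05],[0,0,4,0,0.05]]'| egrep 'tcp|wrist'
```

```text
tcp_pos: [0.5409, -0.0688, 0.11]
wrist_force: [0.1, -0.4, -1.0]
tcp_pos: [0.5411, -0.069, 0.1063]
wrist_force: [1.1, 0.2, -0.2]
```

Lugs are into the notches without force. Continuing down to contact.

```bash
for i in 1 2 3; do python3 -m handwheel '[[0,0,1,0,0.05],[0,0,2,0,0.05],[0,0,2,0,0.05]]'| egrep 'tcp|wrist'; done
```

```text
tcp_pos: [0.5413, -0.069, 0.1045]
wrist_force: [0.2, 0.2, -1.0]
tcp_pos: [0.5412, -0.069, 0.1024]
wrist_force: [0.6, -0.5, -1.3]
tcp_pos: [0.5414, -0.0691, 0.1008]
wrist_force: [-0.4, -0.4, 1.6]
```

```bash
python3 -m handwheel '[[0,0,1,0,0.05],[0,0,1,0,0.05]]'| egrep 'tcp|wrist';python3 -m handwheel '[[0,0,1,0,0.05],[0,0,1,0,0.05]]'| egrep 'tcp|wrist'; python3 -c "from h import *; shift((.5416,-.0696,.1005),55.8)"
```

```text
tcp_pos: [0.5415, -0.069, 0.1007]
wrist_force: [-3.1, 1.2, 6.8]
tcp_pos: [0.5415, -0.069, 0.1006]
wrist_force: [-4.9, 1.9, 11.9]
tcp [ 0.5415 -0.069   0.1006] yaw 100.91 -> shift [ 0.  -0.6  0.1] turn 0.787 tilt z [ 1.5e-03 -5.0e-04 -1.0e+00] t 16.2
```

The cap is down on the flange at exactly the expected height (state z 0.1006). I'll ease the push and turn it clockwise, checking part-way.

```bash
python3 -m handwheel '[[0,0,-1.5,0,0.05],[0,0,-1.5,0,0.05],[0,0,-1.5,0.1,0.05],[0,0,-1.5,0.2,0.05],[0,0,-1.5,0.3,0.05],[0,0,-1.5,0.4,0.05],[0,0,-1.5,0.4,0.05]]'; python3 -c "from h import *; shift((.5415,-.069,.1005),55.8); print(sensors.get_state()['ft_torque'])"
```

```text
clock: 16.9
tcp_pos: [0.5426, -0.0696, 0.1007]
orientation: [0.001, 0.105, 0.994, -0.0]
wrist_force: [0.7, -1.3, 6.4]
finger_gap: 0.0126
grip_force: 59.6
tcp [ 0.5426 -0.0696  0.1007] yaw 77.95 -> shift [1.2 0.4 0.2] turn 0.387 tilt z [ 0.0024 -0.001  -1.    ] t 16.9
[-0.26903771 -0.21481183  0.04393399]
```

```bash
python3 -m handwheel '[[0,0,0,0.1,0.05],[0,0,0,0.2,0.05],[0,0,0,0.3,0.05],[0,0,0,0.387,0.05],[0,0,0,0.387,0.05],[0,0,0,0.387,0.05],[0,0,0,0.387,0.05]]'; python3 - <<'E'
from h import *
shift((.5415,-.069,.1005),55.8); s=sensors.get_state(); print(s["ft_torque"])
c=imaging.read_camera("wrist"); P=cloud(c); Z=P[...,2]; im=c["color"].astype(int)
d=np.hypot(P[...,0]-.542,P[...,1]+.068)
with np.errstate(invalid='ignore'):
    m=(Z>.122)&(Z<.142)&(d<.034); q=P[m]; print("cap",len(q),cv2.minEnclosingCircle((q[:,:2]*1000).astype(np.float32)))
    m=(Z>.1435)&(Z<.158)&(d<.03); q=P[m]; print("bar",len(q),np.median(q,0),cv2.minAreaRect((q[:,:2]*1000).astype(np.float32)))
    yel=(im[...,2]>100)&(im[...,0]<80)&(d<.03); q=P[yel]; print("disc",len(q),np.nanmedian(q,0), cv2.minAreaRect((q[~np.isnan(q[:,0])][:,:2]*1000).astype(np.float32)))
c=imaging.read_camera("side"); P=cloud(c); d=np.hypot(P[...,0]-.5216,P[...,1]-.04); 
with np.errstate(invalid='ignore'): q=P[(d<.024)&(P[...,2]>.14)&(P[...,2]<.165)]; print("dial",len(q),np.median(q,0) if len(q) else 0)
E
```

```text
clock: 17.6
tcp_pos: [0.5423, -0.0695, 0.1008]
orientation: [0.001, 0.293, 0.956, -0.0]
wrist_force: [0.8, -0.8, 5.1]
finger_gap: 0.0126
grip_force: 59.7
tcp [ 0.5423 -0.0695  0.1008] yaw 55.96 -> shift [ 0.9 -0.   0.3] turn 0.003 tilt z [ 1.9e-03 -8.0e-04 -1.0e+00] t 17.6
[-0.31083782 -0.07330589 -0.02714618]
cap 5235 ((542.4437866210938, -69.88459777832031), 31.905521392822266)
bar 4386 [ 0.53745063 -0.06785198  0.15331312] ((542.7884521484375, -66.87742614746094), (37.10226821899414, 51.85109329223633), 77.88236236572266)
disc 1431 [ 0.5305982  -0.05483955  0.13588425] ((533.4832153320312, -63.47770690917969), (47.690673828125, 26.494644165039062), 54.94595718383789)
dial 251 [0.52331065 0.04502706 0.14965426]
```

The cap is turned 45° (yaw 100.9° → 56°). The pad gap is unchanged at 12.6 mm, so the bar hasn't slipped in the grip. Height and centring are good, and the thermometer is undisturbed. Handing in.

```bash
python3 -c "from h import *; print(workorder.hand_in())"
```

```text
the job is handed in; nothing more can be done
None
```

The job is handed in, but it returned no verdict: the thermometer stands fully home in the pocket and let go, and the cap is down on the neck, turned 45° clockwise by the wrist reading to the vent position and still gripped at about 60 N, after 17.6 s on the clock.

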